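# Report an uncapped blood tube without touching it

### The arm

A 6-joint arm with a two-finger parallel gripper is mounted at the origin on the work surface. World frame = base frame: x ahead of the robot, y to its left, z up, the work surface at z = 0. Lengths are in m, angles in rad, forces in N, time in s.
With the tool pointing down it reaches from about 0.35 to 0.975 m from the base axis. Payload 4.9 kg.
Tool frame: the origin (TCP) lies between the finger pads; the fingertips stand 17 mm ahead of it and the grasp point (between the pads) lies 2 mm behind it (manip.nose_length is the distance from the TCP to the fingertips, in m); z points along the fingers, y is the line along which they close (so a half turn about z gives the same grasp; the last joint's range is limited). The gripper opens to 85 mm and grips with 20 to 120 N. Pads are 22 mm wide; open, the fingers measure 114 mm over their backs; the gripper's body (76 mm by 85 mm) begins 54 mm behind the grasp point. The pads swing forward as they close: fully open they stand 13 mm farther back than shut.
Start: joints at [1.032, 0.053, 1.613, -0, 1.476, -0.119], TCP at [0.255, 0.571, 0.248] pointing down, gripper open.
Joint ranges: [-3.01, 3.01], [-1.01, 2.22], [0.06, 2.58], [-1.02, 4.17], [0.09, 2.62], [-3.14, 3.14]. Speed limits (rad/s): [2.57, 2.57, 3.14, 3.14, 3.14, 3.14].

### API

Orientations are given as a unit quaternion [w, x, y, z].
In Python, from plant import manip gives the robot as it stands. The module is installed in compiled form; this text tells all that it offers.
- The arm moves only by the tool apply_moves, never from a script. Its argument "moves" is a list of rows, each a list of 3 entries, a list of its own where there are three numbers: the turn, a rotation vector about the tool's x, y, z in rad, then the shift along the tool's x, y, z in cm, then the closure, from -1 (fully open) to 1 (shut), so that 0 is half open. A call has 1 to 20 rows; each row is the pose to reach, as a shift and turn from the pose commanded when the call began, along the tool's axes at that moment; what a row does not reach only later rows make up. A row lasts 1/10 s, in which the tool goes at most 50 mm and 8.59 degrees, less where a joint would pass 70% of its speed; a pose out of reach is approached as far as the arm can. A call with a gripper value outside its range is refused whole. The fingers move at their own pace and stop on an object; the grip force is fixed at half the most. Time passes only in rows, so rows that repeat a pose let the fingers close. It gives the time, the measured TCP pose, the force, the opening and the grip force at its end, in the units of the state.
- manip.state(): the state, without advancing time (a new reading comes with each control period).
- manip.grab_frame(name): name is "side" or "top"; returns a dict with "image" (480x640x3 uint8, red, green, blue), "K" (3x3 intrinsics, pixels), "k1" (the pictures are not rectified: a ray, as slopes to the right and down, at radius r is drawn at 1 + k1 r^2 times it, then the intrinsics apply), "rvec" (rotation vector, rad) and "tvec" (3), from world to camera coordinates, as OpenCV has them. Camera axes: x right, y down, z forward; pixel columns grow to the right and rows downward; lengths in m; the calibration is good to about 2 mm. A picture is of the moment at which its call begins. There is no depth.
- manip.job_done(): hands the job in; it is judged then, once.
Trained networks look in a picture, given as the dict that the camera call returned (one of the last four; its "shot" number tells which), for a name from the list of things; names that differ only in an ending like _2 or _b are one class to them, and where a whole thing is asked for, a point or a joint stands for the part that bears it (a point fixed in the world has none). Each returns a list of dicts, best first, with "score" (0 to 1); they miss things now and then, are a little off and sometimes report something else, mostly with a low value. They report only what shows in the picture. A call takes as long as a camera call. They do not tell look-alikes from the thing itself.
- manip.look_for(picture, label): "location" ([x, y, z] in m, in the coordinates of the camera as it stood for that picture, good to about 4 mm: the middle of the surface that is visible of it).
- manip.silhouettes(picture, label): "pixels" (480x640 bool, what is visible of it).
- manip.spot_point(picture, label): "location" ([x, y, z] in m, in the coordinates of the camera as it stood for that picture, good to about 4 mm: a listed point, or the origin of a listed thing).
The state is a dict: "time": time; "joint_pos": joint angles; "joint_vel": joint speeds; "joint_efforts": joint torques, N m; "tool_pos": TCP position; "tool_rot": TCP orientation; "contact_force": force on the tool from outside, world axes, zero at the start; "ft_torque": the same for the moment, N m; "gripper_width": opening from 0.0 (shut) to 1.0 (fully open); "grasp_force": force on a finger pad.
Only numpy, scipy, OpenCV 4.12 (cv2) and the standard library are available. Lean on these libraries where they do the work, as an engineer would, in place of code of your own. Each camera call takes 0.05 s, during which the arm holds its last target. There are 200 camera calls.

### The job

One of the blood tubes standing ready in the small rack has lost its cap and must be left untouched for the nurse in charge: call her by pressing down the plunger of the desk bell with the fingertips and letting it go. Then show her the fault by holding the fingertips still, two or three centimetres straight above each thing, for about two seconds: first point at the stray cap on the desk, then at the open tube, and finish still pointing at the tube. Do not touch the tubes, the rack or the cap, lift nothing, and leave everything else where it is.

Things in the scene. Friction and masses are not known exactly. Their poses are not given: they have to be found in the camera images.
- rack: white plastic tube rack, loose on the desk, 62 x 126 mm and 72 mm high, with 2 x 4 places at 28 mm pitch (4 along its y, 2 along its x: places at x = -14, 14 mm and y = -42, -14, 14, 42 mm), all filled. Origin at the centre of its underside, z up. The tubes' tops stand 105 mm (open one) and 111 mm (capped ones) above the desk.
- open_tube: the only tube in the rack without a cap: clear plastic, 16 mm across, 100 mm long, white paper label; loose, upright in one of the eight places. Origin at the centre of its underside (5 mm above the desk), z up along the tube.
- open_mouth (a point): centre of the open mouth (rim) of the uncapped tube, 105 mm above the desk; z up along the tube.
- cap: the stray tube cap, purple plastic, the same as the caps on the other tubes: 18 mm across, 19 mm high, standing loose on the desk, top side up. Origin at the centre of its underside, z up.
- cap_top (a point): centre of the top of the stray cap, 19 mm above the desk.
- bell: desk call bell, loose: black round foot 85 mm across, bright steel dome 75 mm across whose top is 45 mm above the desk, with the plunger standing out of its top. Origin at the centre of its underside.
- bell_top (a point): top of the bell's steel plunger (a button 13 mm across), on the bell's axis, 61 mm above the desk when not pressed; moves down with it.
- bell_plunger (a joint): travel of the bell's plunger in m: 0 up (at rest), 0.005 fully down (the bell rings from 0.0035); a spring of 1.8 N at first, 4 N fully down, brings it back.
- tape: bystander: roll of tan tape lying flat, 100 mm across, 24 mm high. Origin at the centre of its underside.
- pen: bystander: dark pen lying on the desk, 145 mm long along its x, 11 mm thick. Origin under its middle.
- sanitizer: bystander: clear pump bottle with a white pump head, 73 mm across, 180 mm high. Origin at the centre of its underside.
- tube1: one of the seven tubes that still have their caps: 16 mm across, purple cap 18 mm across with its top 106 mm above the origin; loose, upright in the rack. Origin at the centre of its underside.
- tube2: one of the seven tubes that still have their caps: 16 mm across, purple cap 18 mm across with its top 106 mm above the origin; loose, upright in the rack. Origin at the centre of its underside.
- tube3: one of the seven tubes that still have their caps: 16 mm across, purple cap 18 mm across with its top 106 mm above the origin; loose, upright in the rack. Origin at the centre of its underside.
- tube4: one of the seven tubes that still have their caps: 16 mm across, purple cap 18 mm across with its top 106 mm above the origin; loose, upright in the rack. Origin at the centre of its underside.
- tube5: one of the seven tubes that still have their caps: 16 mm across, purple cap 18 mm across with its top 106 mm above the origin; loose, upright in the rack. Origin at the centre of its underside.
- tube6: one of the seven tubes that still have their caps: 16 mm across, purple cap 18 mm across with its top 106 mm above the origin; loose, upright in the rack. Origin at the centre of its underside.
- tube7: one of the seven tubes that still have their caps: 16 mm across, purple cap 18 mm across with its top 106 mm above the origin; loose, upright in the rack. Origin at the centre of its underside.
Mind the look-alikes: they are no part of the job. What is shaped like the bell but green or yellow is not meant.

How it is judged:
On the way, in this order (a step that is already met when the one before it is completed fails the run):
1. the bell's plunger is pressed down at least 3.5 mm of its 5 mm by the fingers (value of joint bell_plunger above 0.0035 m and contact force between the fingers and bell above 0.5 N), for 0.05 s.
2. the fingertips point at the stray cap from just above for 1.5 s, the bell let go (horizontal distance between the grasp point and cap_top below 0.018 m and z of the grasp point in the frame of cap_top between 0.02 and 0.065 m and value of joint bell_plunger below 0.001 m), for 1.5 s.
3. the fingertips point at the mouth of the open tube from just above for 1.5 s (horizontal distance between the grasp point and open_mouth below 0.013 m and z of the grasp point in the frame of open_mouth between 0.02 and 0.065 m), for 1.5 s.
At the end, for the whole second after the job is handed in: The grasp point is still within 13 mm (horizontally) of the open tube's axis and 20 to 65 mm above its mouth, the fingertips being about 19 mm lower; the bell's plunger is up again, the cap, rack and open tube are within 6 mm of where they stood, the tube upright, and the bell within 20 mm (all of step 3 and value of joint bell_plunger below 0.001 m and distance of each of cap, rack, open_tube from where it was at the start of the episode below 0.006 m and angle between open_mouth's own z axis and vertical below 0.1 rad and distance of bell from where it was at the start of the episode below 0.02 m); the robot touches nothing.
It fails at once if the robot touches the rack, the stray cap or any of the tubes (contact force between any of the fingers, the arm and rack above 0.3 N or contact force between any of the fingers, the arm and cap above 0.3 N or contact force between any of the fingers, the arm and open_tube above 0.3 N or contact force between any of the fingers, the arm and tube1 above 0.3 N or contact force between any of the fingers, the arm and tube2 above 0.3 N or contact force between any of the fingers, the arm and tube3 above 0.3 N or contact force between any of the fingers, the arm and tube4 above 0.3 N or contact force between any of the fingers, the arm and tube5 above 0.3 N or contact force between any of the fingers, the arm and tube6 above 0.3 N or contact force between any of the fingers, the arm and tube7 above 0.3 N).
It fails at once if the rack, the stray cap or any of the tubes is moved or lifted by more than 6 mm (distance of any of rack, cap, open_tube, tube1, tube2, tube3, tube4, tube5, tube6, tube7 from where it was at the start of the episode above 0.006 m).
It fails at once if the bell is shoved more than 20 mm, lifted or tipped (distance of bell from where it was at the start of the episode above 0.02 m or height (world z) of bell above 0.006 m or angle between bell's own z axis and vertical above 0.2 rad).
It fails at once if the tape roll, the pen or the pump bottle is moved more than 20 mm (distance of any of tape, pen, sanitizer from where it was at the start of the episode above 0.02 m).
It also fails if it takes over 61 s, if anything falls off the work surface, if the arm or the gripper's body presses on something with over 40 N, if the wrist force passes 120 N, or if a joint passes its speed limit or range.

## Working session

There is one attempt and no reset: what is moved stays moved. The work goes in short steps, Python scripts to look and compute and a tool call to move; the robot and the scene stay as the last step left them, time stands still between calls to the robot, and variables do not carry over. Pictures are saved under pics/ and viewed, at most 10 in all, crops included, and the job is handed in when it is done.

Besides the shell and the picture viewer there is one more tool, called in YAML: its name, and indented under it one key for each argument. apply_moves: Moves the arm, as the interface text tells. Its arguments: {"type":"object","properties":{"moves":{"type":"array"}},"required":["moves"]}

```bash
mkdir -p pics; cat > h.py <<'E'
import numpy as np, cv2
from plant import manip
def w(f,p):
    R=cv2.Rodrigues(np.array(f["rvec"],float))[0]; return R.T@(np.array(p)-np.array(f["tvec"]).ravel())
def ray(f,u,v,z):
    K=np.array(f["K"]);x=np.array([(u-K[0,2])/K[0,0],(v-K[1,2])/K[1,1]]);d=x.copy()
    for _ in range(20): d=x/(1+f["k1"]*(d@d))
    R=cv2.Rodrigues(np.array(f["rvec"],float))[0];C=-R.T@np.array(f["tvec"]).ravel();r=R.T@np.array([*d,1]);return C+r*(z-C[2])/r[2]
def px(f,P):
    R=cv2.Rodrigues(np.array(f["rvec"],float))[0];c=R@np.array(P)+np.array(f["tvec"]).ravel();d=c[:2]/c[2];d=d*(1+f["k1"]*(d@d));K=np.array(f["K"]);return np.array([K[0,0]*d[0]+K[0,2],K[1,1]*d[1]+K[1,2]])
E
python3 - <<'E'
from h import *
for n in("top","side"):
    f=manip.grab_frame(n);cv2.imwrite(f"pics/{n}1.png",f["image"][:,:,::-1])
    for l in("bell_top","cap_top","open_mouth","rack","tape","sanitizer","pen"):
        for d in manip.spot_point(f,l)[:4]:
            p=w(f,d["location"]);print(n,l,round(d["score"],2),p.round(4),px(f,p).round(0))
s=manip.state();print(s["time"],s["tool_pos"],s["tool_rot"],s["gripper_width"],manip.nose_length)
E
```

```text
top bell_top 0.6 [ 0.448  -0.3545  0.0566] [428. 274.]
top bell_top 0.58 [ 0.338  -0.2365  0.0616] [381. 320.]
top bell_top 0.5 [ 0.6237 -0.1745  0.0605] [353. 204.]
top bell_top 0.37 [ 0.5068 -0.0596  0.063 ] [306. 251.]
top cap_top 0.36 [0.5754 0.0193 0.0187] [276. 227.]
top open_mouth 0.63 [0.4942 0.2006 0.1027] [196. 255.]
top open_mouth 0.49 [0.4943 0.2018 0.0044] [205. 260.]
top open_mouth 0.26 [ 0.3688 -0.0152 -0.0043] [290. 309.]
top tape 0.67 [ 0.7365  0.0396 -0.005 ] [269. 168.]
top sanitizer 0.67 [ 0.4184 -0.4955 -0.0028] [478. 286.]
top pen 0.66 [ 0.5793  0.0271 -0.0013] [273. 227.]
top pen 0.63 [ 0.3703 -0.0114 -0.0047] [289. 308.]
side bell_top 0.62 [ 0.5103 -0.0606  0.065 ] [326. 264.]
side bell_top 0.57 [ 0.6227 -0.175   0.0619] [290. 230.]
side bell_top 0.52 [ 0.3388 -0.2398  0.061 ] [416. 229.]
side bell_top 0.51 [ 0.419  -0.4935  0.0007] [392. 198.]
side cap_top 0.45 [0.5787 0.0189 0.0205] [283. 301.]
side open_mouth 0.48 [0.4948 0.1998 0.1036] [295. 347.]
side rack 0.58 [0.483  0.2162 0.0011] [303. 400.]
side tape 0.65 [5.788e-01 1.850e-02 3.000e-04] [284. 308.]
side tape 0.58 [ 0.7361  0.0393 -0.0016] [208. 304.]
side sanitizer 0.87 [ 4.197e-01 -4.904e-01  1.000e-04] [391. 198.]
side sanitizer 0.46 [ 0.7358  0.0404 -0.0015] [208. 304.]
side pen 0.6 [ 0.3669 -0.0123 -0.0009] [391. 315.]
0.8 [0.25471811 0.5707149  0.24830704] [ 3.01209636e-06  2.08363382e-01  9.78051482e-01 -1.08987510e-05] 1.0024684972612286 0.017
```

View pics/top1.png

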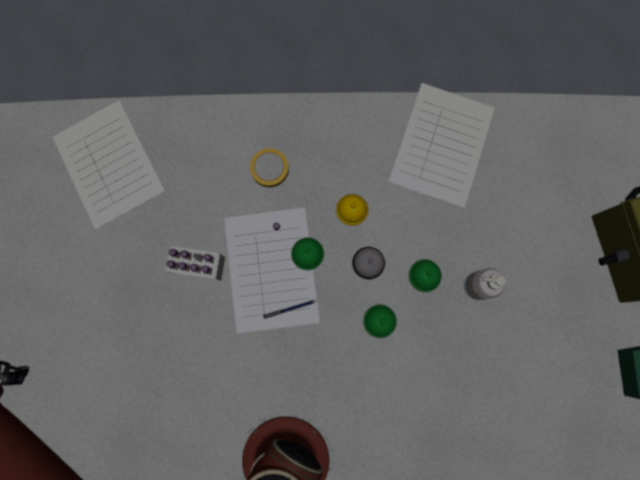

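View pics/side1.png

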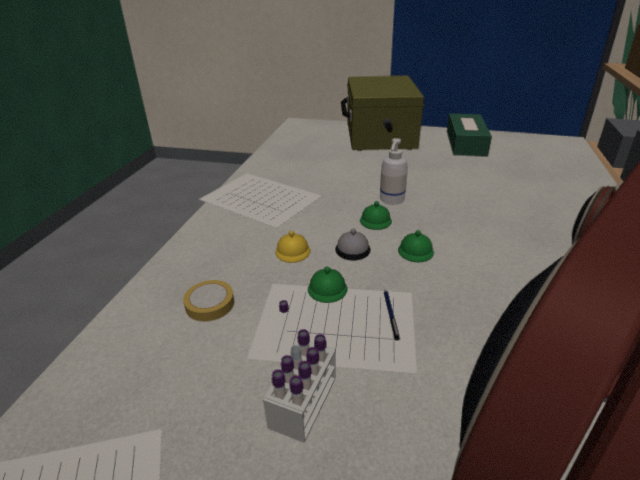

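Top view: there are five bell-like things, green at (307,253), (425,275) and (380,321), yellow at (352,209), and bright steel on a black foot at (369,262). The steel one fits the description. The cap is at (277,226), and the open tube is the rack's grey place at about (197,257). I'll confirm with one crop.

```bash
python3 - <<'E'
from h import *
t=manip.grab_frame("top");s=manip.grab_frame("side")
def c(f,u,v,a):return cv2.resize(f["image"][v-a:v+a,u-a:u+a,::-1],(390,290 if 0 else 390),interpolation=cv2.INTER_CUBIC)
A=np.hstack([c(t,369,262,24),c(t,195,262,32)]);B=np.hstack([c(s,353,242,24),c(s,300,355,32)])
cv2.imwrite("pics/crop.png",cv2.resize(np.vstack([A,B]),(600,600)))
for f,l in((t,"top"),(s,"side")):
    for d in manip.spot_point(f,"bell"): print(l,"bell",d["score"],w(f,d["location"]).round(4),px(f,w(f,d["location"])).round(0))
    for n in("cap","rack","open_mouth","cap_top"):
        for d in manip.spot_point(f,n)[:2]: print(l,n,round(d["score"],2),w(f,d["location"]).round(4))
    # steel-bell masks
    for d in manip.silhouettes(f,"bell"):
        m=d["pixels"];ys,xs=np.nonzero(m);print("sil",l,xs.mean().round(1),ys.mean().round(1),xs.min(),xs.max(),ys.min(),ys.max(),f["image"][m].mean(0).round())
print("ray top dome",ray(t,369,262,.03),"side button",ray(s,353,231,.061))
E
```

```text
top bell 0.97 [ 0.4859 -0.2141  0.    ] [368. 262.]
top bell 0.9 [ 0.3361 -0.2395  0.0014] [380. 321.]
top bell 0.78 [ 0.4488 -0.358  -0.0048] [424. 275.]
top bell 0.61 [ 6.223e-01 -1.738e-01  1.000e-04] [351. 209.]
top bell 0.61 [ 0.5075 -0.0597  0.0007] [307. 254.]
top bell 0.59 [ 0.3688 -0.0133 -0.0045] [289. 309.]
top rack 0.18 [0.4923 0.172  0.0023]
top open_mouth 0.4 [0.4977 0.199  0.1045]
top cap_top 0.56 [0.5791 0.0205 0.0194]
sil top 424.8 276.1 409 440 260 292 [17. 66. 29.]
sil top 307.2 253.4 291 323 237 269 [18. 66. 30.]
sil top 368.6 262.8 352 385 247 279 [65. 63. 65.]
sil top 379.5 320.8 363 395 305 337 [15. 65. 27.]
side bell 0.97 [ 0.5058 -0.0564 -0.0031] [328. 291.]
side bell 0.93 [ 0.6204 -0.1757 -0.0038] [293. 253.]
side bell 0.73 [ 0.3333 -0.2381 -0.002 ] [416. 252.]
side bell 0.63 [ 0.4799 -0.2099  0.0026] [353. 250.]
side bell 0.6 [ 4.490e-01 -3.562e-01 -4.000e-04] [375. 221.]
side cap 0.66 [ 0.58    0.0217 -0.0028]
side cap 0.25 [ 0.365  -0.015   0.0005]
side rack 0.72 [0.4803 0.2157 0.0017]
side open_mouth 0.69 [0.4921 0.2004 0.1065]
side cap_top 0.64 [ 0.4818 -0.2115  0.0601]
side cap_top 0.44 [0.5762 0.0204 0.0171]
sil side 326.8 285.6 308 346 267 301 [31. 81. 40.]
sil side 292.2 247.8 276 309 231 261 [141. 117.  41.]
sil side 415.7 246.9 398 433 230 261 [37. 83. 45.]
sil side 375.6 216.5 360 391 201 229 [34. 82. 42.]
sil side 352.9 245.6 335 370 229 260 [76. 72. 72.]
ray top dome [ 0.48135706 -0.21371006  0.03      ] side button [ 0.4798091  -0.20098638  0.061     ]
```

View pics/crop.png

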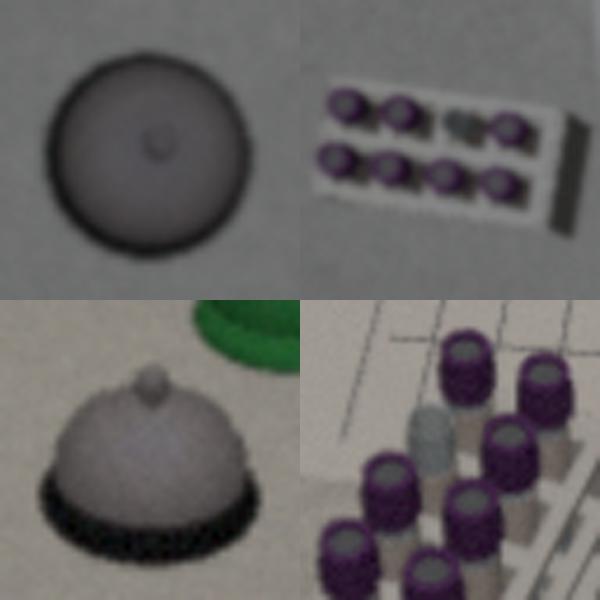

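The crop confirms it: the steel bell with a black foot, and the open tube as the one grey mouth, second from the right in the upper row of the top view. Next I refine the positions and work out the shifts.

```bash
cat > g.py <<'E'
from h import *
def go(P):
    s=manip.state();q=s["tool_rot"];from scipy.spatial.transform import Rotation as Ro
    R=Ro.from_quat([q[1],q[2],q[3],q[0]]).as_matrix();return (R.T@(np.array(P)-s["tool_pos"])*100).round(2)
E
python3 - <<'E'
from g import *
t=manip.grab_frame("top");s=manip.grab_frame("side")
print("bell",ray(t,370.5,261,.06),ray(t,368.6,262.8,.008),ray(s,353.3,230.5,.057))
print("mouth",ray(t,196,255.8,.105),ray(s,296,346,.105))
for n in("open_mouth","cap_top"):
  for f in(t,s):
    for d in manip.look_for(f,n.replace("_top","").replace("mouth","tube"))[:1]+manip.spot_point(f,n)[:1]:print(n,w(f,d["location"]).round(4),round(d["score"],2))
    for d in manip.silhouettes(f,n.replace("_top","").replace("mouth","tube"))[:2]:
        ys,xs=np.nonzero(d["pixels"]);print(" sil",xs.mean(),ys.mean(),ys.min(),ys.max(),ray(f,xs.mean(),ys.mean(),.01 if n[0]=="c" else .1).round(4))
print(go([.482,-.212,.13]),go([.482,-.212,.079]),manip.state()["time"])
E
```

```text
bell [ 0.48046085 -0.21467894  0.06      ] [ 0.48174979 -0.2146563   0.008     ] [ 0.48058484 -0.20939758  0.057     ]
mouth [0.49227111 0.19976827 0.105     ] [0.49323506 0.19925636 0.105     ]
open_mouth [0.4956 0.1996 0.0879] 0.43
open_mouth [0.4643 0.2062 0.0045] 0.28
open_mouth [0.4909 0.203  0.0955] 0.7
open_mouth [0.4936 0.2042 0.1053] 0.74
 sil 295.6729857819905 354.93838862559244 345 367 [0.4902 0.2118 0.1   ]
 sil 296.1 389.24857142857144 375 405 [0.4721 0.27   0.1   ]
cap_top [0.5748 0.0206 0.0155] 0.37
 sil 276.15384615384613 226.02564102564102 223 229 [0.5786 0.019  0.01  ]
cap_top [0.5792 0.0231 0.0156] 0.69
cap_top [0.5769 0.0192 0.0184] 0.67
 sil 286.97163120567376 366.6170212765957 355 382 [0.525  0.1651 0.01  ]
[-52.66 -62.21  11.83] [-52.66 -62.21  16.93] 2.2
```

apply_moves:
  moves:
    - [[0, 0, 0], [-52.6, -62.3, 0], 1]
    - [[0, 0, 0], [-52.6, -62.3, 0], 1]
    - [[0, 0, 0], [-52.6, -62.3, 0], 1]
    - [[0, 0, 0], [-52.6, -62.3, 0], 1]
    - [[0, 0, 0], [-52.6, -62.3, 0], 1]
    - [[0, 0, 0], [-52.6, -62.3, 0], 1]
    - [[0, 0, 0], [-52.6, -62.3, 0], 1]
    - [[0, 0, 0], [-52.6, -62.3, 0], 1]
    - [[0, 0, 0], [-52.6, -62.3, 0], 1]
    - [[0, 0, 0], [-52.6, -62.3, 0], 1]
    - [[0, 0, 0], [-52.6, -62.3, 0], 1]
    - [[0, 0, 0], [-52.6, -62.3, 0], 1]
    - [[0, 0, 0], [-52.6, -62.3, 0], 1]
    - [[0, 0, 0], [-52.6, -62.3, 0], 1]
    - [[0, 0, 0], [-52.6, -62.3, 0], 1]
    - [[0, 0, 0], [-52.6, -62.3, 0], 1]
    - [[0, 0, 0], [-52.6, -62.3, 0], 1]
    - [[0, 0, 0], [-52.6, -62.3, 0], 1]
    - [[0, 0, 0], [-52.6, -62.3, 0], 1]
    - [[0, 0, 0], [-52.6, -62.3, 0], 1]

```text
time: 4.2
tool_pos: [0.481, -0.211, 0.2483]
tool_rot: [-0.0, 0.208, 0.978, 0.0]
contact_force: [0.2, 1.2, 0.1]
gripper_width: -0.002
grasp_force: 0.0
```

```bash
python3 - <<'E'
from g import *
s=manip.state();print(s["time"],s["tool_pos"],s["contact_force"],s["gripper_width"],go([.481,-.2125,.100]),go([.481,-.2125,.0745]))
E
```

```text
4.2 [ 0.48098271 -0.21104771  0.24830716] [0.21603922 1.18856183 0.11540774] -0.0016703117511556265 [-0.06 -0.14 14.83] [-0.06 -0.14 17.38]
```

Descend to just above the plunger (tips at about 69 mm) and look from the side.

apply_moves:
  moves:
    - [[0, 0, 0], [0, 0, 5], 1]
    - [[0, 0, 0], [0, 0, 10], 1]
    - [[0, 0, 0], [0, 0, 14], 1]
    - [[0, 0, 0], [0, 0, 16.2], 1]
    - [[0, 0, 0], [0, 0, 16.2], 1]
    - [[0, 0, 0], [0, 0, 16.2], 1]

```text
time: 4.8
tool_pos: [0.4815, -0.2117, 0.0871]
tool_rot: [0.0, 0.208, 0.978, -0.0]
contact_force: [0.4, -0.7, 0.1]
gripper_width: 0.001
grasp_force: 0.0
```

```bash
python3 - <<'E'
from g import *
s=manip.state();print(s["time"],s["tool_pos"],s["contact_force"])
f=manip.grab_frame("side");g=manip.grab_frame("top")
def c(f,u,v,a):return cv2.resize(f["image"][v-a:v+a,u-a:u+a,::-1],(400,400),interpolation=cv2.INTER_CUBIC)
cv2.imwrite("pics/pre.png",np.hstack([c(f,353,225,45),c(g,369,262,45)]))
E
```

```text
4.8 [ 0.48147522 -0.21168822  0.08708947] [ 0.42261996 -0.68988018  0.05856787]
```

View pics/pre.png

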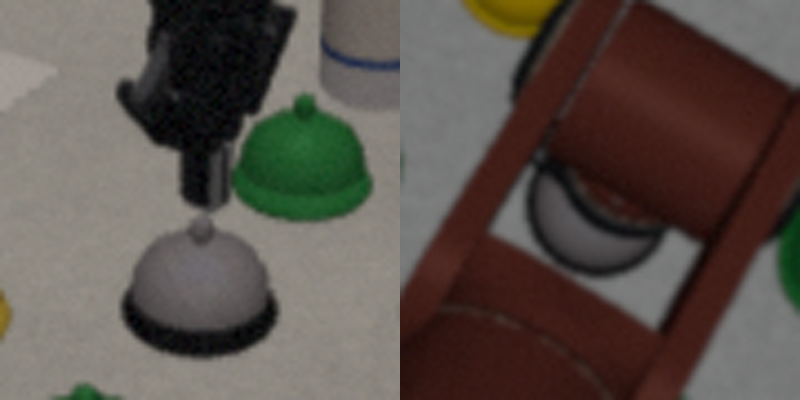

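The side crop shows the shut fingertips (205,205) right over the steel bell's plunger (202,222). Pressing.

apply_moves:
  moves:
    - [[0, 0, 0], [0, 0, 0.7], 1]
    - [[0, 0, 0], [0, 0, 1.1], 1]
    - [[0, 0, 0], [0, 0, 1.25], 1]
    - [[0, 0, 0], [0, 0, 1.35], 1]
    - [[0, 0, 0], [0, 0, 1.35], 1]
    - [[0, 0, 0], [0, 0, 1.35], 1]

```text
time: 5.5
tool_pos: [0.4819, -0.213, 0.0735]
tool_rot: [0.001, 0.208, 0.978, -0.0]
contact_force: [2.0, 0.5, 3.6]
gripper_width: 0.002
grasp_force: 1.7
```

3.6 N fits about 4 mm of travel. I'll press slightly deeper until it bottoms, to be certain, then release.

apply_moves:
  moves:
    - [[0, 0, 0], [0, 0, 0.06], 1]
    - [[0, 0, 0], [0, 0, 0.1], 1]
    - [[0, 0, 0], [0, 0, 0.1], 1]
    - [[0, 0, 0], [0, 0, 0.1], 1]

```text
time: 5.9
tool_pos: [0.4818, -0.213, 0.0727]
tool_rot: [0.001, 0.208, 0.978, -0.0]
contact_force: [1.9, -0.6, 5.2]
gripper_width: 0.003
grasp_force: 2.9
```

The force is above 4 N, so it has bottomed and rung. Release straight up.

apply_moves:
  moves:
    - [[0, 0, 0], [0, 0, -1.5], 1]
    - [[0, 0, 0], [0, 0, -6], 1]
    - [[0, 0, 0], [0, 0, -10], 1]
    - [[0, 0, 0], [0, 0, -10], 1]
    - [[0, 0, 0], [0, 0, -10], 1]

```text
time: 6.4
tool_pos: [0.481, -0.2126, 0.1729]
tool_rot: [0.0, 0.208, 0.978, -0.0]
contact_force: [0.1, -0.2, -0.5]
gripper_width: -0.001
grasp_force: 0.0
```

```bash
python3 - <<'E'
from g import *
s=manip.state();print(s["time"],s["tool_pos"],s["contact_force"],go([.578,.020,.172]),go([.578,.020,.062]))
for n in("side","top"):
    f=manip.grab_frame(n)
    for d in manip.spot_point(f,"cap_top")[:2]+manip.spot_point(f,"bell")[:5]:print(n,w(f,d["location"]).round(4),round(d["score"],2))
E
```

```text
6.4 [ 0.48099639 -0.21257095  0.17285883] [ 0.10424342 -0.1889441  -0.45391822] [ 0.62 25.19  0.08] [ 0.63 25.2  11.08]
side [0.5778 0.0196 0.0204] 0.45
side [ 0.482  -0.2132 -0.0009] 0.95
side [ 0.5094 -0.0548 -0.0011] 0.95
side [ 0.621  -0.1747 -0.0048] 0.59
side [ 0.4449 -0.3614 -0.001 ] 0.58
side [ 0.3336 -0.2383 -0.0029] 0.56
top [0.4982 0.2295 0.0037] 0.71
top [0.5782 0.0203 0.0144] 0.43
top [ 0.4479 -0.3617 -0.002 ] 0.97
top [ 0.6237 -0.1768 -0.0018] 0.86
top [ 0.3361 -0.2372 -0.0009] 0.69
top [ 5.083e-01 -5.820e-02 -1.000e-04] 0.62
top [ 4.852e-01 -2.098e-01 -3.000e-04] 0.55
```

apply_moves:
  moves:
    - [[0, 0, 0], [0.6, 25.2, 0], 1]
    - [[0, 0, 0], [0.6, 25.2, 0], 1]
    - [[0, 0, 0], [0.6, 25.2, 0], 1]
    - [[0, 0, 0], [0.6, 25.2, 0], 1]
    - [[0, 0, 0], [0.6, 25.2, 0], 1]
    - [[0, 0, 0], [0.6, 25.2, 0], 1]
    - [[0, 0, 0], [0.6, 25.2, 0], 1]
    - [[0, 0, 0], [0.6, 25.2, 4], 1]
    - [[0, 0, 0], [0.6, 25.2, 7], 1]
    - [[0, 0, 0], [0.6, 25.2, 9], 1]
    - [[0, 0, 0], [0.6, 25.2, 10.5], 1]
    - [[0, 0, 0], [0.6, 25.2, 11], 1]
    - [[0, 0, 0], [0.6, 25.2, 11], 1]
    - [[0, 0, 0], [0.6, 25.2, 11], 1]

```text
time: 8.1
tool_pos: [0.5793, 0.0195, 0.0631]
tool_rot: [0.001, 0.209, 0.978, 0.0]
contact_force: [0.1, 0.8, 0.6]
gripper_width: -0.002
grasp_force: 0.0
```

```bash
python3 - <<'E'
from g import *
s=manip.state();print(s["time"],s["tool_pos"],s["contact_force"],go([.4935,.2005,.22]),go([.4935,.2005,.148]))
f=manip.grab_frame("side")
cv2.imwrite("pics/cap.png",cv2.resize(f["image"][220:380,180:390,::-1],(788,600),interpolation=cv2.INTER_CUBIC))
E
```

```text
8.1 [0.57928098 0.01951527 0.0630995 ] [0.0672298  0.8447692  0.62534186] [ 15.18  13.03 -15.71] [15.2  13.03 -8.51]
```

View pics/cap.png

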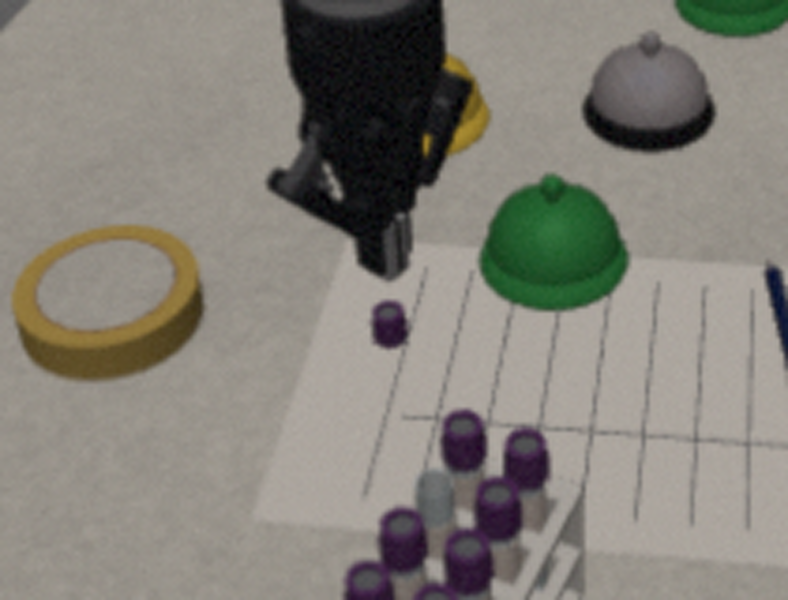

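The fingertips (385,275) hang about 25 mm straight above the stray cap (389,312), and the bell's plunger is up. Hold for 2 s.

apply_moves:
  moves:
    - [[0, 0, 0], [0, 0, 0], 1]
    - [[0, 0, 0], [0, 0, 0], 1]
    - [[0, 0, 0], [0, 0, 0], 1]
    - [[0, 0, 0], [0, 0, 0], 1]
    - [[0, 0, 0], [0, 0, 0], 1]
    - [[0, 0, 0], [0, 0, 0], 1]
    - [[0, 0, 0], [0, 0, 0], 1]
    - [[0, 0, 0], [0, 0, 0], 1]
    - [[0, 0, 0], [0, 0, 0], 1]
    - [[0, 0, 0], [0, 0, 0], 1]
    - [[0, 0, 0], [0, 0, 0], 1]
    - [[0, 0, 0], [0, 0, 0], 1]
    - [[0, 0, 0], [0, 0, 0], 1]
    - [[0, 0, 0], [0, 0, 0], 1]
    - [[0, 0, 0], [0, 0, 0], 1]
    - [[0, 0, 0], [0, 0, 0], 1]
    - [[0, 0, 0], [0, 0, 0], 1]
    - [[0, 0, 0], [0, 0, 0], 1]
    - [[0, 0, 0], [0, 0, 0], 1]
    - [[0, 0, 0], [0, 0, 0], 1]

```text
time: 10.15
tool_pos: [0.5784, 0.02, 0.0618]
tool_rot: [0.0, 0.208, 0.978, -0.0]
contact_force: [0.2, 0.0, 0.2]
gripper_width: -0.0
grasp_force: 0.0
```

```bash
python3 - <<'E'
from g import *
s=manip.state();print(s["time"],s["tool_pos"],go([.4935,.2005,.22]),go([.4935,.2005,.148]))
E
```

```text
10.15 [0.57837267 0.02000521 0.06181216] [ 15.11  13.02 -15.82] [15.11 13.02 -8.62]
```

Raise first, then go across, then down to about 26 mm (tips) above the mouth.

apply_moves:
  moves:
    - [[0, 0, 0], [0, 0, -5], 1]
    - [[0, 0, 0], [0, 0, -10], 1]
    - [[0, 0, 0], [0, 0, -15.8], 1]
    - [[0, 0, 0], [0, 0, -15.8], 1]
    - [[0, 0, 0], [0, 0, -15.8], 1]
    - [[0, 0, 0], [15.1, 13, -15.8], 1]
    - [[0, 0, 0], [15.1, 13, -15.8], 1]
    - [[0, 0, 0], [15.1, 13, -15.8], 1]
    - [[0, 0, 0], [15.1, 13, -15.8], 1]
    - [[0, 0, 0], [15.1, 13, -15.8], 1]
    - [[0, 0, 0], [15.1, 13, -15.8], 1]
    - [[0, 0, 0], [15.1, 13, -15.8], 1]
    - [[0, 0, 0], [15.1, 13, -14], 1]
    - [[0, 0, 0], [15.1, 13, -12], 1]
    - [[0, 0, 0], [15.1, 13, -10.5], 1]
    - [[0, 0, 0], [15.1, 13, -9.2], 1]
    - [[0, 0, 0], [15.1, 13, -8.6], 1]
    - [[0, 0, 0], [15.1, 13, -8.6], 1]
    - [[0, 0, 0], [15.1, 13, -8.6], 1]
    - [[0, 0, 0], [15.1, 13, -8.6], 1]

```text
time: 12.15
tool_pos: [0.4942, 0.2004, 0.1489]
tool_rot: [0.001, 0.208, 0.978, 0.0]
contact_force: [0.2, 0.5, -1.0]
gripper_width: -0.002
grasp_force: 0.0
```

```bash
python3 - <<'E'
from g import *
s=manip.state();print(s["time"],s["tool_pos"],s["contact_force"])
f=manip.grab_frame("side")
for d in manip.spot_point(f,"open_mouth")[:2]+manip.spot_point(f,"cap_top")[:2]+manip.spot_point(f,"rack")[:1]:print(w(f,d["location"]).round(4),round(d["score"],2))
cv2.imwrite("pics/tube.png",cv2.resize(f["image"][270:430,200:410,::-1],(788,600),interpolation=cv2.INTER_CUBIC))
E
```

```text
12.15 [0.49416028 0.20042374 0.14892633] [ 0.19598823  0.51057772 -0.99602061]
[0.4935 0.2024 0.1045] 0.51
[ 0.48    0.2155 -0.0025] 0.89
```

View pics/tube.png

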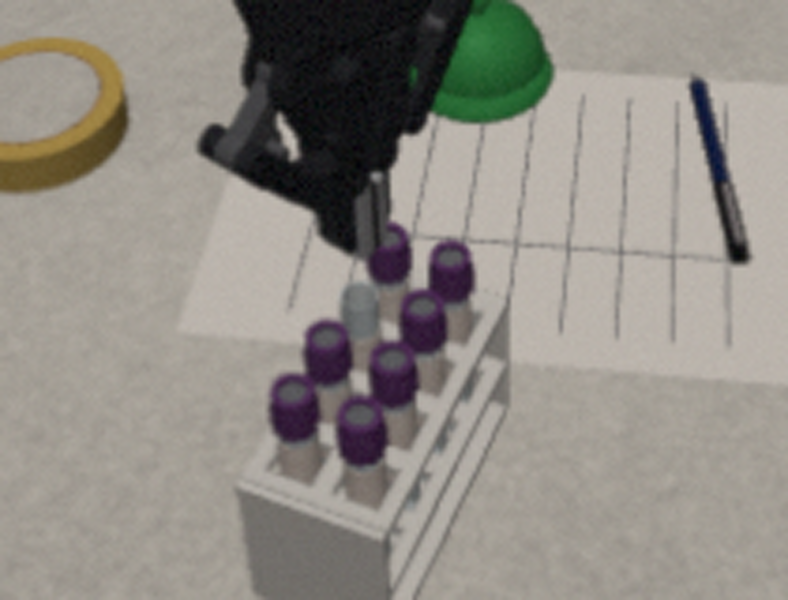

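The tips (360,250) are straight above the open mouth (360,290), and the rack and tubes stand undisturbed. Hold for 2 s.

apply_moves:
  moves:
    - [[0, 0, 0], [0, 0, 0], 1]
    - [[0, 0, 0], [0, 0, 0], 1]
    - [[0, 0, 0], [0, 0, 0], 1]
    - [[0, 0, 0], [0, 0, 0], 1]
    - [[0, 0, 0], [0, 0, 0], 1]
    - [[0, 0, 0], [0, 0, 0], 1]
    - [[0, 0, 0], [0, 0, 0], 1]
    - [[0, 0, 0], [0, 0, 0], 1]
    - [[0, 0, 0], [0, 0, 0], 1]
    - [[0, 0, 0], [0, 0, 0], 1]
    - [[0, 0, 0], [0, 0, 0], 1]
    - [[0, 0, 0], [0, 0, 0], 1]
    - [[0, 0, 0], [0, 0, 0], 1]
    - [[0, 0, 0], [0, 0, 0], 1]
    - [[0, 0, 0], [0, 0, 0], 1]
    - [[0, 0, 0], [0, 0, 0], 1]
    - [[0, 0, 0], [0, 0, 0], 1]
    - [[0, 0, 0], [0, 0, 0], 1]
    - [[0, 0, 0], [0, 0, 0], 1]
    - [[0, 0, 0], [0, 0, 0], 1]

```text
time: 14.35
tool_pos: [0.4935, 0.2003, 0.1478]
tool_rot: [0.0, 0.208, 0.978, 0.0]
contact_force: [-0.4, 0.1, 0.5]
gripper_width: 0.001
grasp_force: 0.0
```

```bash
python3 -c "
from plant import manip
s=manip.state();print(s['time'],s['tool_pos'],s['contact_force']);print(manip.job_done())"
```

```text
14.35 [0.49345304 0.20025796 0.1478247 ] [-0.39141462  0.11372716  0.53887761]
the job is handed in; nothing more can be done
None
```

I pressed the steel bell fully and released it, held the fingertips about 2.5 cm above the stray cap for 2 s and then above the open tube for 2 s, and handed the job in at 14.35 s still pointing at the tube (no verdict was returned).

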